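# Square the soap bars and put the upper tray back on the laundry rack

### The arm

A 6-joint arm with a two-finger parallel gripper is mounted at the origin on the work surface. World frame = base frame: x ahead of the robot, y to its left, z up, the work surface at z = 0. Lengths are in m, angles in rad, forces in N, time in s.
With the tool pointing down it reaches from about 0.375 to 0.9 m from the base axis. Payload 3.1 kg.
Tool frame: the origin (TCP) lies midway between the tips of the shut fingers; the grasp point (between the pads) lies 19 mm behind it; z points along the fingers, y is the line along which they close (so a half turn about z gives the same grasp; the last joint's range is limited). The gripper opens to 85 mm and grips with 20 to 120 N. Pads are 22 mm wide; open, the fingers measure 114 mm over their backs; the gripper's body (76 mm by 85 mm) begins 54 mm behind the grasp point. The pads swing forward as they close: fully open they stand 13 mm farther back than shut.
Start: joints at [-1.47, 0.527, 1.433, -0, 1.181, -0.178], TCP at [0.173, -0.601, 0.231] pointing down, gripper open.
Joint ranges: [-3.08, 3.08], [-0.75, 2.2], [0.22, 2.44], [-1.43, 4.57], [0, 2.65], [-2.85, 2.85]. Speed limits (rad/s): [2.79, 2.79, 3.14, 3.14, 3.14, 3.14].

### API

Orientations are given as a unit quaternion [x, y, z, w].
In Python, from station import manip gives the robot as it stands.
- The arm moves only by the tool move_arm, never from a script. Its argument "increments" is a list that holds one entry, the list of rows, each a list of 5 numbers: the gripper's target within -1 to 1 (shut at 1, half-way at 0, fully open at -1), then the shift along the world's x, y, z in m, then the turn about the world's z in degrees. In form: [[[fingers, dx, dy, dz, twist], ...]]. A call has 1 to 8 rows; each row shifts and turns the commanded pose from where the row before left it; what a row does not reach is not made up. A row lasts 1/10 s, in which the tool goes at most 50 mm and 8.59 degrees, less where a joint would pass 70% of its speed; a pose out of reach is approached as far as the arm can. A call with a gripper value outside its range is refused whole. The fingers move at their own pace and stop on an object; "newtons" is the grip in N (left out, the last holds). Time passes only in rows, so rows that do not move let the fingers close. It gives the time, the measured TCP pose, the force, the opening and the grip force at its end, in the units of the state.
- manip.sense(): the state, without advancing time (a new reading comes with each control period).
- manip.snapshot(name): name is "scene" or "top"; returns a dict with "img" (420x560x3 uint8, red, green, blue), "fx", "fy", "cx", "cy" (pixels), "world_to_cam" (4x4, takes a point from world to camera coordinates). Camera axes: x right, y down, z forward; pixel columns grow to the right and rows downward; lengths in m; the calibration is good to about 2 mm. A picture is of the moment at which its call begins. There is no depth.
- manip.sign_off(): hands the job in; it is judged then, once.
Trained networks look in the newest picture that a camera, given by its name, has taken for a name from the list of things; names that differ only in an ending like _2 or _b are one class to them, and where a whole thing is asked for, a point or a joint stands for the part that bears it (a point fixed in the world has none). Each returns a list of dicts, best first, with "confidence" (0 to 1); they miss things now and then, are a little off and sometimes report something else, mostly with a low value. They report only what shows in the picture. A call takes as long as a camera call.
- manip.spot_in(label, camera): "xyz" ([x, y, z] in m, in world coordinates, good to about 4 mm: the middle of the surface that is visible of it).
- manip.mark_of(label, camera): "xyz" ([x, y, z] in m, in world coordinates, good to about 4 mm: a listed point, or the origin of a listed thing).
The state is a dict: "t": time; "q": joint angles; "qd": joint speeds; "tau": joint torques, N m; "tcp_pos": TCP position; "tool_rot": TCP orientation; "force": force on the tool from outside, world axes, zero at the start; "ft_torque": the same for the moment, N m; "finger_gap": opening from 0.0 (shut) to 1.0 (fully open); "gripper_force": force on a finger pad.
Only numpy, scipy, OpenCV 4.12 (cv2) and the standard library are available. Lean on these libraries where they do the work, as an engineer would, in place of code of your own. Each camera call takes 0.05 s, during which the arm holds its last target. There are 200 camera calls.

### The job

Push the three leaning soap bars in the lower tier of the rack upright, square and close together against its back wall. Then take the upper tray off the sloping stand by its handle and lower it level onto the rack so that all four corner holes go over the four posts and it sits fully down on them; keep hold of it until it rests there, then let go and move clear. Do not disturb the tub, soap dish, jar or pail.

Things in the scene. Friction and masses are not known exactly. Their poses are not given: they have to be found in the camera images.
- rack: Lower tier, fixed. Translucent floor 180 (x) x 220 (y) x 8 mm; origin at the centre of its underside, z up; -x is the open front towards the robot (no lip), +x the back. Low sides at y = +-106 mm to z = 33 mm. Four posts at x = +-70, y = +-90 mm. Seated, the tray rests on the post collars: its origin is at x = y = 0, z = 108 mm here, sides parallel (either way round).
- backstop (a point): Foot of the lower tier's back wall: centre of its inner face (62 mm behind the rack's origin) at the top of the floor (8 mm up). The wall is 6 mm thick, 146 mm wide in y and 72 mm high above this point. Axes as the rack's.
- post (a point): Steel post at the rack's x = -70, y = +90 mm (front left); the four are alike. The point is on its axis at the flat top of the 30 mm collar, 108 mm above the shelf. Below: 22 mm diameter. Above: a pin 11 mm in diameter with a conical point, tip 23 mm above this point.
- soap1: Cream laundry soap bar 18 (x) x 90 (y) x 70 mm (z), 0.12 kg; origin at the centre of its 18 x 90 mm underside, z towards its top. It stands on the rack's floor, the rear bar, leaning on the back wall: top leaning 25 degrees to the back wall, foot out in front. Upright and squared, its origin is at x = 53, z = 8 mm in the rack. Pushed low at the foot, it slides.
- soap2: Cream laundry soap bar 18 (x) x 90 (y) x 70 mm (z), 0.12 kg; origin at the centre of its 18 x 90 mm underside, z towards its top. It stands on the rack's floor, the middle bar, leaning on the rear one: top leaning 25 degrees to the back wall, foot out in front. Upright and squared, its origin is at x = 35, z = 8 mm in the rack. Pushed low at the foot, it slides.
- soap3: Cream laundry soap bar 18 (x) x 90 (y) x 70 mm (z), 0.12 kg; origin at the centre of its 18 x 90 mm underside, z towards its top. It stands on the rack's floor, the front bar, leaning on the middle one: top leaning 25 degrees to the back wall, foot out in front. Upright and squared, its origin is at x = 17, z = 8 mm in the rack. Pushed low at the foot, it slides.
- tray: Loose upper tray, about 0.4 kg, lying on the stand tilted 28 degrees, so its z axis leans towards the stand's -x side. Translucent floor 180 (x) x 220 (y) x 8 mm; origin at the centre of its underside, z up out of the tray. Rim 4 mm thick all round, to z = 38 mm. Four through holes of 18 mm diameter at x = +-70, y = +-90 mm.
- handle (a point): Centre of the grip bar of the tray's white handle, 68 mm above the tray's origin along the tray's z; axes as the tray's. The flat bar is 12 mm thick (x), 80 mm long (y) and 30 mm deep (z), on two 12 mm square uprights at y = +-34 mm. Pinch it across x, coming in along the tray's z.
- stand: Fixed sloping pine stand holding the tray; origin at the centre of its foot, z up, x horizontal pointing up the slope. Its 190 x 190 mm board slopes 28 degrees, from 20 mm high at the -x edge to about 108 mm at +x; a lip at the low edge stands 14 mm above the board. The tray's origin starts 65 mm above the stand's.
- tub: Bystander: orange round tub of pegs, 90 mm across, 75 mm high (pegs to about 90 mm); origin at the centre of its underside.
- dish: Bystander: white ceramic soap dish 85 x 125 x 22 mm; origin at the centre of its underside.
- jar: Bystander: glass jar with twist lid, 64 mm diameter, 85 mm high; origin at the centre of its underside.
- pail: Bystander: stainless steel pail, 164 mm across the rim, 145 mm high; origin at the centre of its underside.

How it is judged:
By the outcome, as a careful person would: the job done as asked, in the order asked, and still so for the second after the job is handed in, with the robot touching nothing.
It also fails if it takes over 69 s, if anything falls off the work surface, if the arm or the gripper's body presses on something with over 40 N, if the wrist force passes 120 N, or if a joint passes its speed limit or range.

## Working session

There is one attempt and no reset: what is moved stays moved. The work goes in short steps, Python scripts to look and compute and a tool call to move; the robot and the scene stay as the last step left them, time stands still between calls to the robot, and variables do not carry over. Pictures are saved under pics/ and viewed, at most 10 in all, crops included, and the job is handed in when it is done.

Besides the shell and the picture viewer there is one more tool, called as name(argument=value, ...), one argument or row to a line, values as JSON. move_arm: Moves the arm, as the interface text tells. Its arguments: {"type":"object","properties":{"increments":{"type":"array","items":{"type":"array","items":{"type":"array","items":{"type":"number"}}}},"newtons":{"type":"number"}},"required":["increments"]}

```bash
mkdir -p pics; python3 - <<'E'
from station import manip
import cv2,numpy as np
for c in("scene","top"):
    s=manip.snapshot(c); cv2.imwrite(f"pics/{c}0.png",s["img"][:,:,::-1])
    print(c,s["fx"],s["cx"],s["cy"],np.round(s["world_to_cam"],3).tolist())
    for l in["rack","backstop","post","soap1","soap3","tray","handle","stand","tub","dish","jar","pail"]:
        print(l,[(np.round(d["xyz"],3).tolist(),round(d["confidence"],2)) for d in manip.mark_of(l,c)][:4])
print(manip.sense())
E
```

```text
scene 391.58921546032104 287.3528458047294 211.29216032452035 [[0.802, 0.598, 0.011, -0.594], [0.497, -0.656, -0.569, -0.13], [-0.332, 0.462, -0.822, 1.037], [0.0, 0.0, 0.0, 1.0]]
rack [([0.578, 0.188, -0.003], 0.94)]
backstop [([0.638, 0.197, 0.012], 0.59)]
post [([0.494, 0.258, 0.111], 0.75)]
soap1 [([0.6, 0.196, 0.011], 0.88), ([0.557, 0.189, 0.012], 0.8)]
soap3 [([0.6, 0.196, 0.011], 0.88), ([0.557, 0.189, 0.012], 0.8)]
tray [([0.55, -0.169, 0.064], 0.65)]
handle [([0.518, -0.177, 0.126], 0.74)]
stand [([0.602, 0.195, 0.014], 0.24)]
tub [([0.788, -0.14, -0.001], 0.94)]
dish [([0.781, -0.014, 0.002], 0.6)]
jar [([0.778, 0.141, 0.001], 0.62)]
pail [([0.578, 0.471, -0.002], 0.77), ([0.543, -0.169, 0.067], 0.35)]
top 513.3535810756891 283.8695799382754 207.27512079531496 [[0.022, -0.999, 0.029, 0.115], [-0.998, -0.024, -0.059, 0.619], [0.059, -0.028, -0.998, 1.276], [0.0, 0.0, 0.0, 1.0]]
rack [([0.577, 0.184, -0.0], 0.76)]
backstop [([0.635, 0.201, 0.009], 0.8), ([0.777, 0.148, 0.002], 0.39)]
post [([0.49, 0.259, 0.107], 0.79)]
soap1 [([0.562, 0.186, 0.008], 0.81), ([0.58, 0.188, 0.0
[... 504 characters left out ...]
: 1.3, 'q': array([-1.46948248e+00,  5.27474686e-01,  1.43267087e+00,  5.71681198e-07,
        1.18142952e+00, -1.78483622e-01]), 'qd': array([-6.73137107e-05,  1.71870343e-03, -7.83916557e-04,  2.39781284e-04,
       -4.08750684e-04, -7.89850936e-04]), 'tau': array([ 1.57022230e-03, -4.42320335e+01, -1.78417844e+01,  2.98650355e-05,
        7.16696813e-04,  3.29455780e-06]), 'tcp_pos': array([ 0.17263746, -0.6006691 ,  0.23133526]), 'tool_rot': array([ 9.90230137e-01,  1.39442730e-01, -7.48490434e-08,  8.79421457e-06]), 'force': array([-0.0662405 ,  0.32744326,  0.89826215]), 'ft_torque': array([-0.01921569,  0.04366457,  0.03672296]), 'gripper_force': 0.0, 'finger_gap': 0.9994066637352834}
```

View pics/scene0.png

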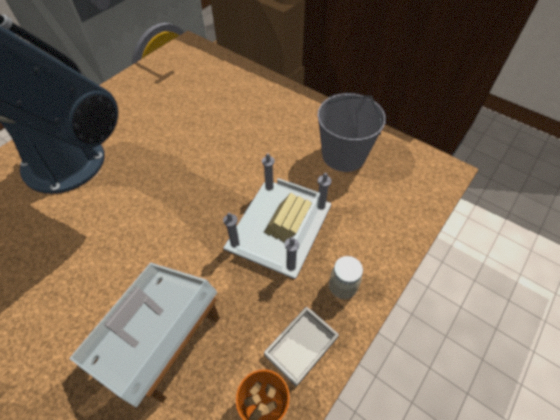

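View pics/top0.png

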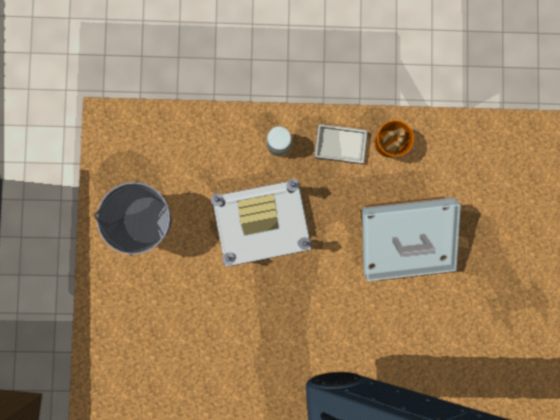

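The scene view shows the three bars leaning towards the rack's back at about (290,215), with the tray on its stand at about (150,325). The top view shows the post tops near (219,200), (292,186), (305,243) and (230,257), and the tray at about (410,240). These agree with the network positions. I'll overlay the model to check the yaws.

```bash
cat > h.py <<'E'
from station import manip
import cv2,numpy as np
from scipy.spatial.transform import Rotation as R
def proj(s,P):
    P=np.atleast_2d(P); T=np.array(s["world_to_cam"]); c=P@T[:3,:3].T+T[:3,3]
    return np.c_[s["fx"]*c[:,0]/c[:,2]+s["cx"], s["fy"]*c[:,1]/c[:,2]+s["cy"]]
def pose(o,yaw,tilt=0): # yaw deg about z, tilt deg about own y
    r=R.from_euler('ZY',[yaw,tilt],degrees=True)
    return lambda p: r.apply(np.atleast_2d(p))+np.array(o)
C=np.array([[-1,-1],[-1,1],[1,1],[1,-1]])
def pts(a,b,z): return np.c_[C*[a,b],np.full(4,z)]
def crop(s,ov,x0,x1,y0,y1,k):
    im=cv2.resize(s["img"][y0:y1,x0:x1,::-1],None,fx=k,fy=k,interpolation=cv2.INTER_CUBIC)
    for P,col in ov:
        for u,v in proj(s,P): cv2.drawMarker(im,(int((u-x0+.5)*k),int((v-y0+.5)*k)),col,cv2.MARKER_CROSS,10,1)
    return im
E
python3 - <<'E'
from h import *
rack=pose([.577,.186,0],12); tray=pose([.550,-.169,.064],12,-28)
top=manip.snapshot("top"); sc=manip.snapshot("scene")
ov=[(rack(pts(.07,.09,.131)),(0,0,255)),(rack(pts(.09,.11,.004)),(0,255,0)),(rack([[.062,y,.08] for y in(-.073,.073)]),(255,0,0)),
 (tray(pts(.07,.09,.008)),(0,0,255)),(tray(pts(.09,.11,.038)),(0,255,0)),(tray([[0,-.04,.083],[0,.04,.083]]),(255,0,0))]
a=np.hstack([crop(top,ov,200,325,170,275,3.2),crop(top,ov,350,470,190,295,3.2)])
b=np.hstack([crop(sc,ov,220,345,150,280,3.0*1.066),crop(sc,ov,70,220,260,390,3.2*.8)[:0]] if 0 else [crop(sc,ov,70,345,150,410,800/275/ (1.0))[:0]])
cv2.imwrite("pics/a1.png",a[:, :800])
cv2.imwrite("pics/b1.png",crop(sc,ov,70,340,150,405,2.3))
E
```

```text
(no output)
```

View pics/a1.png

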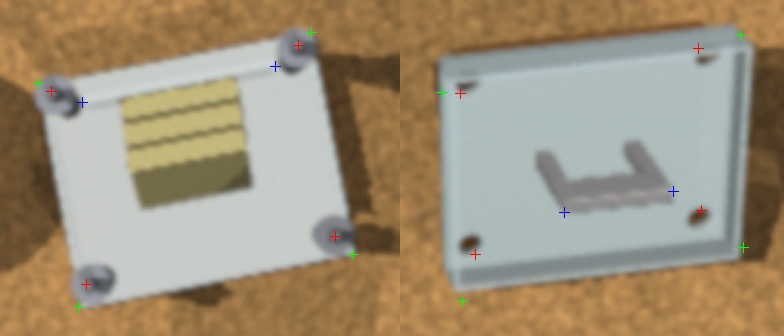

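View pics/b1.png

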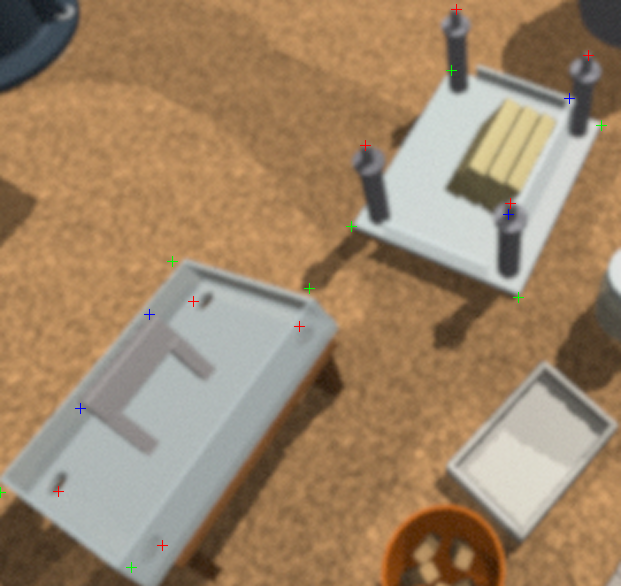

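The top crop shows the rack model at 12° lying on the posts to within about 1 px. The tray's hole rows, at crop (470,243) to (698,217), give a yaw nearer 7°. I'll fit both poses.

```bash
python3 - <<'E'
from h import *
from scipy.optimize import least_squares
top=manip.snapshot("top"); sc=manip.snapshot("scene")
t=lambda a,b:[350+(a-400)/3.2-.5+.0,190+b/3.2-.5]
q=lambda a,b:[70+a/2.3-.5,150+b/2.3-.5]
r=lambda a,b:[200+a/3.2-.5,170+b/3.2-.5]
obs=[(top,[-.07,.09,.006],t(470,243)),(top,[-.07,-.09,.006],t(698,217)),(sc,[-.07,.09,.006],q(207,299)),(sc,[-.07,-.09,.006],q(60,481)),
(sc,[-.09,.11,.038],q(185,262)),(sc,[.09,.11,.038],q(310,302)),(top,[.09,.11,.038],t(440,59)),(sc,[-.09,-.11,.038],q(2,478))]
def f(p):
    T=pose(p[:3],p[3],p[4]); return np.concatenate([proj(s,T(m))[0]-o for s,m,o in obs])
s=least_squares(f,[.55,-.169,.064,8,-28],x_scale=[.01,.01,.01,1,1],loss='soft_l1'); print("tray",s.x.round(4),f(s.x).reshape(-1,2).round(1).tolist())
T=pose(s.x[:3],s.x[3],s.x[4]); print("handle",T([0,0,.068]).round(4))
for c in("top","scene"):
    print(c,[(l,[(np.round(d["xyz"],4).tolist(),round(d["confidence"],2)) for d in manip.mark_of(l,c)][:3]) for l in("rack","post","backstop","tray","handle")])
E
```

```text
tray [  0.5528  -0.1677   0.064    7.7277 -25.8392] [[-1.1, 0.0], [-0.7, -0.2], [-0.3, 0.7], [-0.3, 0.8], [0.8, -2.1], [5.2, -0.2], [1.2, 4.2], [-1.0, 0.3]]
handle [[ 0.5234 -0.1717  0.1252]]
top [('rack', [([0.5779, 0.1859, 0.0018], 0.89)]), ('post', [([0.489, 0.2563, 0.1078], 0.56)]), ('backstop', [([0.6325, 0.1987, 0.0102], 0.82)]), ('tray', [([0.551, -0.1685, 0.0643], 0.67)]), ('handle', [([0.5158, -0.1764, 0.1289], 0.75)])]
scene [('rack', [([0.5753, 0.1883, -0.002], 0.89)]), ('post', [([0.4911, 0.2586, 0.1115], 0.62)]), ('backstop', [([0.639, 0.1946, 0.0123], 0.69), ([0.7774, 0.1461, 0.0025], 0.23)]), ('tray', [([0.5474, -0.1678, 0.065], 0.74), ([0.58, 0.1935, 0.0125], 0.36)]), ('handle', [([0.7722, 0.1452, 0.0018], 0.63), ([0.5204, -0.1776, 0.1285], 0.6)])]
```

move_arm(
  increments=[
    [[0,0.04,0.04,0,0],[0,0.035,0.045,0.01,0],[0,0.03,0.045,0.02,0],[0,0.025,0.045,0.02,0],[0,0.025,0.045,0.01,0],[0,0.02,0.048,0,0],[0,0.02,0.048,0,0],[0,0.02,0.048,0,-4]],
  ],
)

```text
t: 2.8
tcp_pos: [0.3689, -0.2635, 0.2853]
tool_rot: [0.995, 0.104, 0.0, 0.0]
force: [1.0, -0.3, -0.5]
finger_gap: 0.501
gripper_force: 0.0
```

move_arm(
  increments=[
    [[0,0.016,0.047,0,0],[0,0.016,0.047,0,0],[0,0.016,0.047,0,0],[0,0.016,0.047,0,0],[0,0.016,0.047,0,0],[0,0.016,0.047,0,0],[0,0.016,0.047,0,0],[0,0.015,0.047,0,0]],
  ],
)

```text
t: 3.6
tcp_pos: [0.4959, 0.1128, 0.2853]
tool_rot: [0.994, 0.105, 0.001, 0.0]
force: [0.2, -0.6, -0.4]
finger_gap: 0.494
gripper_force: 0.0
```

move_arm(
  increments=[
    [[0,0.012,0.045,-0.01,0],[0,0.0015,0.02,-0.03,0],[0,0,0,-0.045,0],[0,0,0,-0.045,0],[0,0,0,-0.045,0],[0,0,0,-0.045,0],[0,0,0,-0.02,0],[0,0,0,0,0]],
  ],
)

```text
t: 4.4
tcp_pos: [0.5067, 0.1754, 0.0419]
tool_rot: [0.994, 0.105, -0.003, 0.0]
force: [-0.3, -0.4, 0.3]
finger_gap: 0.499
gripper_force: 0.0
```

move_arm(
  increments=[
    [[0,0,0,-0.015,0],[0,0,0,-0.01,0],[0,0,0,-0.004,0],[0,0,0,0,0]],
  ],
)

```text
t: 4.8
tcp_pos: [0.5092, 0.1757, 0.0163]
tool_rot: [0.994, 0.105, 0.0, -0.0]
force: [0.3, 1.2, 0.1]
finger_gap: 0.503
gripper_force: 0.0
```

```bash
python3 - <<'E'
from h import *
rack=pose([.577,.1865,0],12)
p=manip.sense(); print(R.from_euler('z',-12,degrees=True).apply(p["tcp_pos"]-[.577,.1865,0]),p["force"])
s=manip.snapshot("scene"); t=manip.snapshot("top")
ov=[]
cv2.imwrite("pics/c.png",np.hstack([crop(s,ov,215,345,140,280,3),crop(t,ov,195,325,165,305,3)]))
E
```

```text
[-0.06859998  0.00355988  0.01630372] [0.29321715 1.16947492 0.12876657]
```

View pics/c.png

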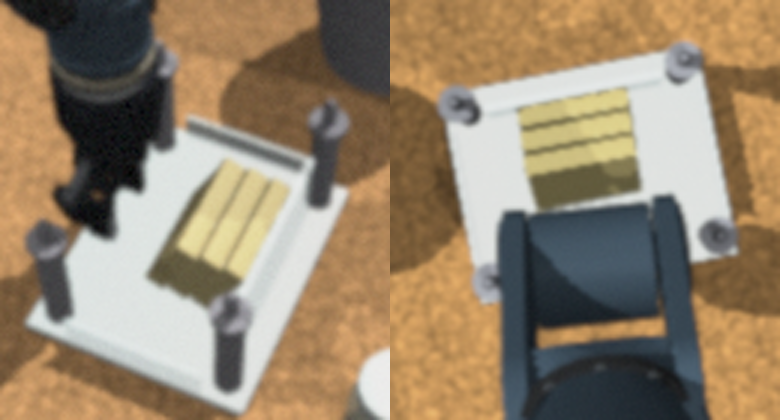

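move_arm(
  increments=[
    [[0,0.0098,0.002,-0.003,0],[0,0.0098,0.002,0,0],[0,0.0098,0.002,0,0],[0,0.0059,0.0013,0,0],[0,0.0059,0.0013,0,0],[0,0.0059,0.0013,0,0],[0,0.0029,0.0006,0,0],[0,0,0,0,0]],
  ],
)

```text
t: 5.7
tcp_pos: [0.5593, 0.1863, 0.0127]
tool_rot: [0.994, 0.105, 0.0, -0.0]
force: [-1.2, -0.4, -0.8]
finger_gap: 0.501
gripper_force: 0.8
```

move_arm(
  increments=[
    [[0,0.0029,0.0006,0,0],[0,0.0029,0.0006,0,0],[0,0.0029,0.0006,0,0],[0,0.002,0.0004,0,0],[0,0,0,0,0]],
  ],
)

```text
t: 6.2
tcp_pos: [0.5667, 0.1878, 0.0128]
tool_rot: [0.994, 0.105, -0.003, 0.0]
force: [-8.2, -2.5, 2.3]
finger_gap: 0.501
gripper_force: 0.1
```

move_arm(
  increments=[
    [[0,0.002,0.0004,0,0],[0,0.002,0.0004,0,0],[0,0,0,0,0],[0,0,0,0,0]],
  ],
)

```text
t: 6.6
tcp_pos: [0.5661, 0.188, 0.0123]
tool_rot: [0.994, 0.105, -0.008, 0.001]
force: [-15.0, -5.2, 5.6]
finger_gap: 0.501
gripper_force: 0.0
```

```bash
python3 - <<'E'
from h import *
p=manip.sense(); print(R.from_euler('z',-12,degrees=True).apply(p["tcp_pos"]-[.577,.1865,0]),p["force"])
s=manip.snapshot("scene"); t=manip.snapshot("top")
ov=[]
cv2.imwrite("pics/d.png",np.hstack([crop(s,ov,215,345,140,280,3),crop(t,ov,195,325,165,305,3)]))
E
```

```text
[-0.0103603   0.00375779  0.01229922] [-15.04436224  -5.21157113   5.62938082]
```

View pics/d.png

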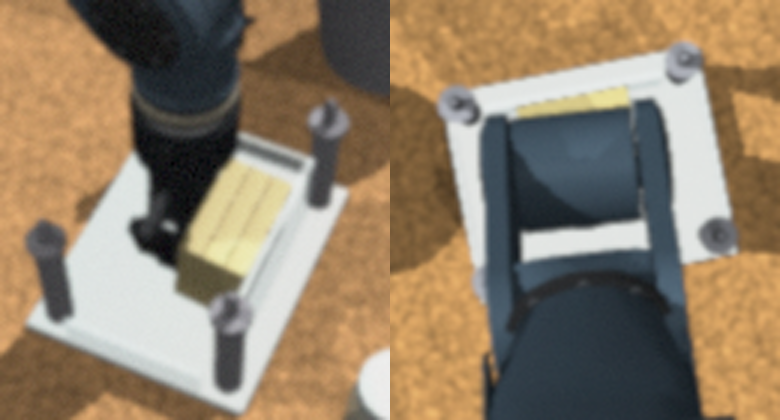

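The bars' tops now look level and packed together, but the fingers stopped about 7 mm short of the expected point. I'll press slightly more, then back off and check.

move_arm(
  increments=[
    [[0,0.002,0.0004,0,0],[0,0.002,0.0004,0,0],[0,0,0,0,0],[0,0,0,0,0]],
  ],
)

```text
t: 7.1
tcp_pos: [0.5654, 0.1881, 0.0119]
tool_rot: [0.994, 0.106, -0.013, 0.001]
force: [-22.7, -6.0, 10.0]
finger_gap: 0.496
gripper_force: 0.0
```

move_arm(
  increments=[
    [[0,-0.01,-0.002,0,0],[0,-0.025,-0.0055,0,0],[0,-0.025,-0.0055,0,0],[0,-0.02,-0.004,0.01,0],[0,0,0,0.05,0],[0,0,0,0.05,0],[0,0,0,0.05,0],[0,-0.045,0,0.03,0]],
  ],
)

```text
t: 7.9
tcp_pos: [0.4666, 0.1737, 0.2068]
tool_rot: [0.995, 0.104, 0.011, -0.0]
force: [0.7, 0.6, 1.3]
finger_gap: 0.496
gripper_force: 0.0
```

```bash
python3 - <<'E'
from h import *
rack=pose([.577,.1865,0],12)
s=manip.snapshot("scene"); t=manip.snapshot("top")
yc=.004
ov=[(rack([[x,yc+y,.078] for x in(.008,.026,.044,.062) for y in(-.045,.045)]),(0,0,255)),(rack([[.008,yc-.045,.008],[.008,yc+.045,.008]]),(0,255,0))]
cv2.imwrite("pics/e.png",np.hstack([crop(s,ov,260,330,170,260,5.6),crop(t,ov,215,285,175,265,5.6)]))
for c in("top","scene"):print([np.round(d["xyz"],3).tolist() for d in manip.mark_of("soap1",c)])
E
```

```text
[[0.622, 0.202, 0.01], [0.586, 0.192, 0.003], [0.602, 0.198, 0.004]]
[[0.622, 0.197, 0.009], [0.585, 0.195, 0.007], [0.604, 0.195, 0.009]]
```

View pics/e.png

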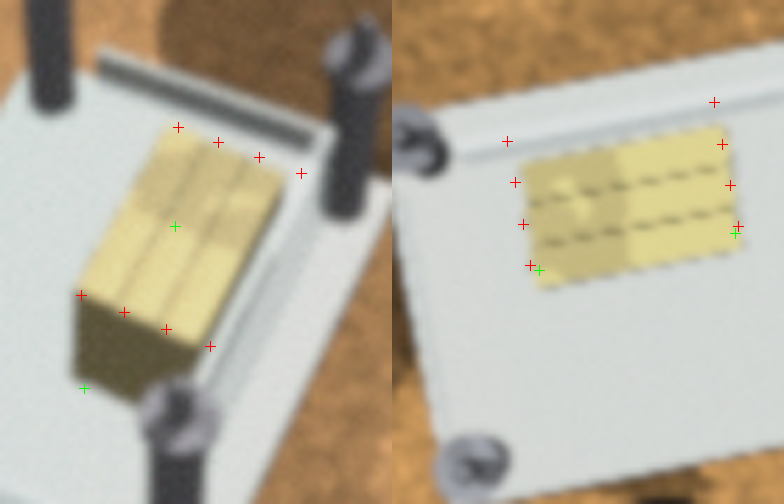

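The bars are upright, square and touching each other: the joint lines in the right crop are parallel at (625,203) and (640,243). The whole stack still seems about 6 mm short of the wall, so I'll push again with the fingers nearly shut.

move_arm(
  increments=[
    [[0.6,0.045,0.004,-0.03,0],[0.6,0,0,-0.05,0],[0.6,0,0,-0.05,0],[0.6,0,0,-0.045,0],[0.6,0,0,-0.013,0],[0.6,0.01,0.002,0,0],[0.6,0.02,0.0045,0,0],[0.6,0,0,0,0]],
  ],
)

```text
t: 8.9
tcp_pos: [0.5343, 0.184, 0.0174]
tool_rot: [0.994, 0.105, 0.006, -0.0]
force: [0.3, -0.0, 1.0]
finger_gap: 0.2
gripper_force: 0.0
```

move_arm(
  increments=[
    [[0.6,0.01,0.002,0,0],[0.6,0.005,0.001,0,0],[0.6,0.003,0.0006,0,0],[0.6,0.003,0.0006,0,0],[0.6,0,0,0,0],[0.6,0,0,0,0]],
  ],
)

```text
t: 9.5
tcp_pos: [0.5481, 0.1873, 0.015]
tool_rot: [0.994, 0.105, -0.0, 0.0]
force: [0.1, -0.1, -0.8]
finger_gap: 0.201
gripper_force: 0.0
```

move_arm(
  increments=[
    [[0.6,0.008,0.0017,0,0],[0.6,0.006,0.0013,0,0],[0.6,0.004,0.0008,0,0],[0.6,0.003,0.0006,0,0],[0.6,0.003,0.0006,0,0],[0.6,0,0,0,0]],
  ],
)

```text
t: 10.1
tcp_pos: [0.5666, 0.1913, 0.0155]
tool_rot: [0.994, 0.105, -0.007, 0.001]
force: [-12.3, -4.5, 14.1]
finger_gap: 0.206
gripper_force: 1.8
```

move_arm(
  increments=[
    [[0.8,-0.012,-0.0025,0,0],[1,-0.005,-0.001,0.01,0],[1,0,0,0.005,0],[1,0,0,0,0]],
  ],
)

```text
t: 10.5
tcp_pos: [0.5573, 0.1892, 0.0313]
tool_rot: [0.994, 0.105, 0.002, -0.0]
force: [-0.2, -0.6, 1.0]
finger_gap: 0.002
gripper_force: 0.0
```

move_arm(
  increments=[
    [[1,0.003,0.0006,0,0],[1,0.003,0.0006,0,0],[1,0.003,0.0006,0,0],[1,0.003,0.0006,0,0],[1,0.002,0.0004,0,0],[1,0,0,0,0]],
  ],
)

```text
t: 11.1
tcp_pos: [0.5679, 0.1914, 0.0297]
tool_rot: [0.994, 0.105, -0.002, 0.0]
force: [-4.1, -2.3, 2.8]
finger_gap: 0.003
gripper_force: 2.2
```

move_arm(
  increments=[
    [[1,0.003,0.0006,0,0],[1,0.003,0.0006,0,0],[1,0,0,0,0],[1,0,0,0,0]],
  ],
)

```text
t: 11.5
tcp_pos: [0.5688, 0.1919, 0.029]
tool_rot: [0.994, 0.105, -0.007, 0.0]
force: [-11.8, -3.4, 6.3]
finger_gap: 0.003
gripper_force: 0.1
```

```bash
python3 - <<'E'
from h import *
rack=pose([.577,.1865,0],12)
p=manip.sense(); print(R.from_euler('z',-12,degrees=True).apply(p["tcp_pos"]-[.577,.1865,0]),p["force"],p["ft_torque"])
s=manip.snapshot("scene"); t=manip.snapshot("top")
yc=.004
ov=[(rack([[.062,-.073,.08],[.062,.073,.08],[.068,.073,.08],[.068,-.073,.08],[.068,-.073,.008],[.068,.073,.008]]),(0,0,255))]
cv2.imwrite("pics/f.png",np.hstack([crop(s,ov,255,330,165,265,5.3),crop(t,ov,210,285,165,265,5.3)]))
E
```

```text
[-0.00691955  0.00697636  0.02902577] [-11.84285545  -3.35368898   6.28347829] [-0.37787706  1.39384316 -0.05049063]
```

View pics/f.png

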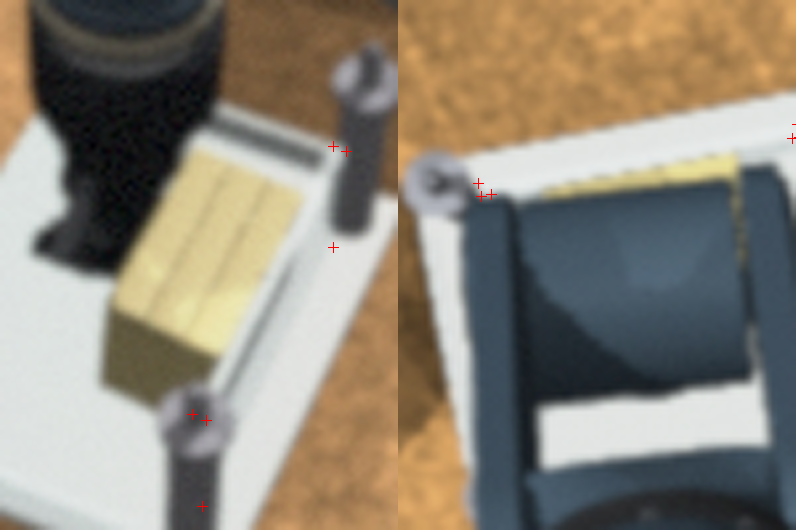

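The bars' rear top edge, (303,190) to (218,355), is now about 3 mm from the predicted wall line, but the near corner (113,300) to (103,383) may still lean slightly. I'll back off and fit the block's pose numerically.

move_arm(
  increments=[
    [[1,-0.01,-0.002,0,0],[1,-0.03,-0.006,0,0],[1,-0.03,-0.006,0.03,0],[1,0,0,0.05,0],[1,0,0,0.05,0],[1,0,0,0.05,0],[1,-0.045,0,0.02,0],[1,-0.045,0,0,0]],
  ],
)

```text
t: 12.4
tcp_pos: [0.4195, 0.1795, 0.234]
tool_rot: [0.995, 0.104, 0.007, -0.001]
force: [-0.6, -0.4, -0.2]
finger_gap: -0.003
gripper_force: 0.0
```

```bash
cat > fit.py <<'E'
from h import *
from scipy.optimize import differential_evolution
S=[]
for c in("scene","top"):
    s=manip.snapshot(c); im=cv2.resize(s["img"],None,fx=4,fy=4,interpolation=cv2.INTER_CUBIC)
    h=cv2.cvtColor(im,cv2.COLOR_RGB2HSV); 
    roi=np.zeros(h.shape[:2],np.uint8)
    rk=pose([.577,.1865,0],12)
    cv2.fillConvexPoly(roi,(4*proj(s,rk(pts(.085,.075,.008)))).astype(np.int32),1)
    m=((h[...,1]>75)&(h[...,0]>14)&(h[...,0]<40)).astype(np.uint8)*roi
    n,l,st,_=cv2.connectedComponentsWithStats(m); k=1+st[1:,4].argmax(); m=(l==k).astype(np.uint8)
    x,y,w,hh=st[k,:4]; b=(x-20,y-20,x+w+20,y+hh+20); ign=np.ones_like(m)
    for C2 in rk(pts(.07,.09,0)): # ignore posts
        hull=np.vstack([proj(s,C2+[a*.017,bb*.017,z]) for a in(-1,1) for bb in(-1,1) for z in(.0,.135)])
        cv2.fillConvexPoly(ign,cv2.convexHull((4*hull).astype(np.float32)).astype(np.int32),0)
    S.append((s,m[b[1]:b[3],b[0]:b[2]],ign[b[1]:b[3],b[0]:b[2]],b)); print(c,st[k])
def cost(p,off=None):
    x,y,yaw,tilt=p; t=np.radians(tilt); A=[]
    rk=pose([.577,.1865,0],12); tot=0; blk=pose([0,0,0],yaw,tilt)
    P=[]
    for i in range(3):
        o=np.array([x-(1-i)*0+ (i-1)*.018/np.cos(t)*-1,y,.008+.009*abs(np.sin(t))])
        P.append(rk(blk(np.vstack([pts(.009,.045,0),pts(.009,.045,.07)]))+o))
    for s,m,g,b in S:
        r=np.zeros_like(m)
        for q in P: cv2.fillConvexPoly(r,cv2.convexHull((4*(proj(s,q)+.5)-[b[0],b[1]]).astype(np.float32)).round().astype(np.int32),1)
        tot+=(((r!=m)&(g>0)).sum())/m.sum()
    return tot
r=differential_evolution(cost,[(.015,.045),(-.02,.02),(-6,6),(-8,25)],seed=1,maxiter=60,popsize=12)
print("mid bar x,y,yaw,tilt",r.x.round(4),r.fun)
for t in(-4,-2,0,2,4,6,8): 
    q=differential_evolution(lambda p:cost([*p,t]),[(.015,.045),(-.02,.02),(-6,6)],seed=1,maxiter=25,popsize=10); print(t,q.x.round(4),round(q.fun,3))
E
python3 fit.py
```

```text
scene [ 1098   796   136   165 13355]
top [  955   787   150   109 12135]
mid bar x,y,yaw,tilt [ 2.9800e-02 -1.0000e-04  5.5946e+00  8.7700e-02] 0.5842917187876252
-4 [3.3900e-02 7.0000e-04 5.4457e+00] 0.612
-2 [3.1800e-02 1.3000e-03 5.6985e+00] 0.59
0 [0.0303 0.     5.2605] 0.587
2 [ 2.8600e-02 -1.0000e-04  5.6545e+00] 0.613
4 [2.5100e-02 2.0000e-04 5.9713e+00] 0.639
6 [2.4100e-02 3.0000e-04 5.6482e+00] 0.673
8 [2.1100e-02 4.0000e-04 5.7008e+00] 0.696
```

```bash
python3 - <<'E'
import re
t=open('fit.py').read()
t=t.replace("pts(.085,.075,.008)","np.vstack([[[x,y,.0] for x in(-.05,.088) for y in(-.07,.07)],[[x,y,.082] for x in(-.05,.062) for y in(-.07,.07)]])").replace("cv2.fillConvexPoly(roi,(4*proj(s,rk(","cv2.fillConvexPoly(roi,cv2.convexHull((4*proj(s,rk(").replace(".082] for x in(-.05,.062) for y in(-.07,.07)]])))).astype(np.int32),1)",".082] for x in(-.05,.062) for y in(-.07,.07)]])))).astype(np.int32)),1)")
t=t.split("for t in(-4")[0]+'''
V=[]
for s,m,g,b in S:
    im=cv2.resize(s["img"],None,fx=4,fy=4,interpolation=cv2.INTER_CUBIC)[b[1]:b[3],b[0]:b[2],::-1].copy()
    c=cv2.cvtColor(im,cv2.COLOR_BGR2HSV)
    print([c[v,u].tolist() for u,v in((40,60),(60,110),(80,60),(100,100),(120,40),(60,40),(50,150))if v<c.shape[0]])
    im2=im.copy(); cv2.drawContours(im2,cv2.findContours(m,0,2)[0],-1,(0,0,255),1)
    cv2.drawContours(im2,cv2.findContours(g,0,2)[0],-1,(255,0,0),1)
    for q in LAST[0]: cv2.polylines(im2,[cv2.convexHull((4*(proj(s,q)+.5)-[b[0],b[1]]).astype(np.float32)).round().astype(np.int32)],True,(0,255,0),1)
    w=np.hstack([im,im2]); V.append(cv2.copyMakeBorder(w,0,210-w.shape[0],0,400-w.shape[1],cv2.BORDER_CONSTANT))
cv2.imwrite("pics/g.png",cv2.resize(np.hstack(V),None,fx=1,fy=1))
'''
t=t.replace("S=[]","S=[];LAST=[0]",1).replace("    for s,m,g,b in S:\n        r=","    LAST[0]=P\n    for s,m,g,b in S:\n        r=",1).replace('r.fun)','r.fun,cost(r.x))')
open('fit.py','w').write(t)
E
python3 fit.py
```

```text
scene [ 1098   776   140   186 15279]
top [  955   786   150   110 12134]
mid bar x,y,yaw,tilt [ 3.1800e-02  1.1000e-03  5.4172e+00 -1.7440e+00] 0.4061284621182536 0.4061284621182536
[[77, 8, 218], [23, 83, 205], [23, 83, 220], [23, 84, 210], [23, 83, 221], [40, 11, 210], [24, 89, 132]]Traceback (most recent call last):
  File "fit.py", line 41, in <module>
    w=np.hstack([im,im2]); V.append(cv2.copyMakeBorder(w,0,210-w.shape[0],0,400-w.shape[1],cv2.BORDER_CONSTANT))
                                    ~~~~~~~~~~~~~~~~~~^^^^^^^^^^^^^^^^^^^^^^^^^^^^^^^^^^^^^^^^^^^^^^^^^^^^^^^^^
cv2.error: OpenCV(4.12.0) /io/opencv/modules/core/src/copy.cpp:1160: error: (-215:Assertion failed) top >= 0 && bottom >= 0 && left >= 0 && right >= 0 && _src.dims() <= 2 in function 'copyMakeBorder'
```

```bash
sed -i 's/>75)/>48)/; s/210-w.shape\[0\]/260-w.shape[0]/; s/400-w.shape\[1\]/400-w.shape[1]/; s/-20,y-20,x+w+20,y+hh+20/-14,y-14,x+w+14,y+hh+14/' fit.py; python3 fit.py
```

```text
scene [ 1094   772   147   193 16971]
top [  952   784   156   114 13401]
mid bar x,y,yaw,tilt [ 0.0313  0.002   1.7235 -1.5288] 0.24165252891865457 0.24165252891865457
[[80, 7, 219], [24, 82, 205], [23, 82, 214], [23, 85, 206], [22, 84, 203], [27, 27, 210], [24, 90, 122]]
[[26, 89, 214], [25, 88, 217], [26, 82, 212], [26, 88, 221], [26, 88, 222], [26, 88, 221]]
```

View pics/g.png

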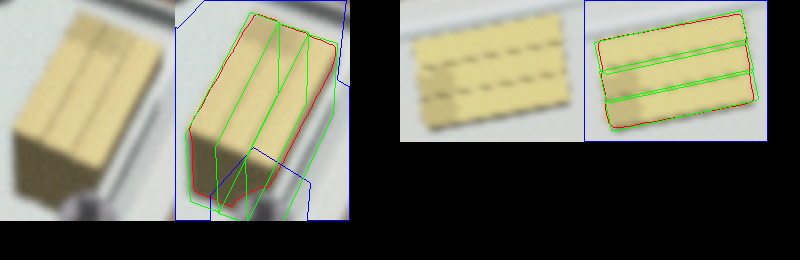

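The block fit gives a tilt within about 1.5° of upright, a yaw within 2°, and a rear face about 2–3 mm from the nominal wall. One last gentle nudge at mid-height should close it.

move_arm(
  increments=[
    [[1,0.045,0.001,-0.02,0],[1,0.045,0.001,-0.02,0],[1,0.03,0,-0.04,0],[1,0.008,0,-0.05,0],[1,0,0,-0.045,0],[1,0,0,-0.01,0],[1,0,0,0,0]],
  ],
)

```text
t: 13.4
tcp_pos: [0.5431, 0.1806, 0.0435]
tool_rot: [0.995, 0.105, -0.002, 0.0]
force: [-0.2, 0.1, 0.6]
finger_gap: 0.0
gripper_force: 0.0
```

move_arm(
  increments=[
    [[1,0.008,0.0017,0,0],[1,0.005,0.001,0,0],[1,0.003,0.0006,0,0],[1,0.003,0.0006,0,0],[1,0.003,0.0006,0,0],[1,0.002,0.0004,0,0],[1,0,0,0,0]],
  ],
)

```text
t: 14.1
tcp_pos: [0.5677, 0.1858, 0.0458]
tool_rot: [0.994, 0.105, 0.0, -0.0]
force: [-0.7, 0.1, -0.6]
finger_gap: 0.002
gripper_force: 0.0
```

move_arm(
  increments=[
    [[1,0.002,0.0004,0,0],[1,0.002,0.0004,0,0],[1,0.002,0.0004,0,0],[1,0,0,0,0]],
  ],
)

```text
t: 14.5
tcp_pos: [0.5713, 0.1866, 0.0454]
tool_rot: [0.994, 0.105, -0.002, 0.0]
force: [-4.7, -1.9, 3.1]
finger_gap: -0.003
gripper_force: 2.6
```

move_arm(
  increments=[
    [[1,0.002,0.0004,0,0],[1,0.002,0.0004,0,0],[1,0,0,0,0]],
  ],
)

```text
t: 14.8
tcp_pos: [0.5715, 0.1867, 0.0454]
tool_rot: [0.994, 0.105, -0.007, 0.001]
force: [-11.1, -3.8, 10.5]
finger_gap: 0.001
gripper_force: 6.1
```

move_arm(
  increments=[
    [[1,-0.012,-0.0025,0,0],[1,-0.03,-0.006,0.02,0],[1,-0.02,-0.004,0.045,0],[1,0,0,0.05,0],[1,0,0,0.05,0],[0,-0.01,-0.02,0.025,8.5],[0,0,-0.035,0,8.5],[0,0,-0.04,0,8.5]],
  ],
)

```text
t: 15.6
tcp_pos: [0.507, 0.0814, 0.2376]
tool_rot: [0.946, 0.323, 0.003, 0.001]
force: [0.2, 0.1, -0.4]
finger_gap: 0.494
gripper_force: 0.0
```

move_arm(
  increments=[
    [[0,0,-0.04,0,8.5],[0,0,-0.04,0,8.5],[0,0,-0.04,0,8.5],[0,0,-0.04,0,8.5],[0,0,-0.04,0,8.5],[0,0.01,-0.04,0,8.5],[0,0.01,-0.01,0,8.5],[0,0,0,0,0]],
  ],
)

```text
t: 16.4
tcp_pos: [0.5277, -0.1659, 0.2358]
tool_rot: [0.673, 0.74, 0.001, 0.002]
force: [-0.1, 0.5, 0.7]
finger_gap: 0.499
gripper_force: 0.0
```

```bash
sed -i 's#pics/g#pics/x#' fit.py; python3 fit.py | sed -n 3p; python3 - <<'E'
from h import *
p=manip.sense(); print(p["tcp_pos"],R.from_quat(p["tool_rot"]).as_matrix()[:,0],p["q"].round(2))
manip.snapshot("top");print([d["xyz"].__class__ and np.round(d["xyz"],4).tolist() for d in manip.mark_of("tray","top")][:1])
E
```

```text
mid bar x,y,yaw,tilt [ 3.0500e-02  2.4000e-03  3.2207e+00 -2.9680e-01] 0.24499260605875672 0.24499260605875672
[ 0.52552888 -0.16278128  0.23541535] [-9.43353653e-02  9.95540363e-01  4.73709218e-04] [-0.5   0.42  1.62  0.    1.1  -0.6 ]
[[0.5513, -0.172, 0.0627]]
```

move_arm(
  increments=[
    [[-0.3,-0.0065,-0.012,-0.01,2.3],[-0.3,0,0,-0.04,0],[-0.3,0,0,-0.04,0],[-0.3,0,0,-0.025,0],[-0.3,0,0,-0.012,0],[-0.3,0,0,0,0]],
  ],
)

```text
t: 17.2
tcp_pos: [0.5182, -0.1736, 0.1074]
tool_rot: [0.657, 0.754, -0.0, -0.002]
force: [0.2, -0.1, 0.3]
finger_gap: 0.647
gripper_force: 0.0
```

Positioned. I'll close gently, then lift.

move_arm(
  increments=[
    [[0.2,0,0,0,0],[0.4,0,0,0,0],[1,0,0,0,0],[1,0,0,0,0],[1,0,0,0,0]],
  ],
  newtons=20,
)

```text
t: 17.7
tcp_pos: [0.5188, -0.1755, 0.1103]
tool_rot: [0.657, 0.754, -0.0, 0.001]
force: [-4.4, -1.1, 6.2]
finger_gap: 0.271
gripper_force: 19.3
```

move_arm(
  increments=[
    [[1,0,0,0.006,0],[1,0,0,0.01,0],[1,0,0,0.012,0],[1,0,0,0.015,0],[1,0,0,0.015,0],[1,0,0,0,0]],
  ],
)

```text
t: 18.3
tcp_pos: [0.5203, -0.1755, 0.169]
tool_rot: [0.657, 0.754, 0.0, 0.002]
force: [-0.2, -0.2, -5.1]
finger_gap: 0.136
gripper_force: 20.8
```

move_arm(
  increments=[
    [[1,0,0,0.025,0],[1,0,0,0.025,0],[1,0.006,0.03,0,0],[1,0.008,0.04,0,0],[1,0.008,0.045,0,0],[1,0.008,0.045,0,0],[1,0.008,0.045,0,2],[1,0.008,0.045,0,2.1]],
  ],
  newtons=90,
)

```text
t: 19.1
tcp_pos: [0.5643, 0.0769, 0.2158]
tool_rot: [0.629, 0.778, -0.001, -0.001]
force: [0.5, -0.6, -4.1]
finger_gap: 0.121
gripper_force: 92.0
```

move_arm(
  increments=[
    [[1,0.006,0.045,0,0],[1,0.005,0.04,0,0],[1,0,0.027,0,0],[1,0,0,0,0],[1,0,0,0,0],[1,0,0,0,0]],
  ],
)

```text
t: 19.7
tcp_pos: [0.5756, 0.186, 0.216]
tool_rot: [0.629, 0.777, -0.001, -0.0]
force: [0.2, -0.3, -4.7]
finger_gap: 0.12
gripper_force: 92.0
```

```bash
cat > look.py <<'E'
from h import *
p=manip.sense(); M=R.from_quat(p["tool_rot"]).as_matrix(); yaw=np.degrees(np.arctan2(M[1,0],M[0,0]))-90
print(p["tcp_pos"],yaw,M[:,2],p["force"],p["ft_torque"],p["finger_gap"])
o=p["tcp_pos"]+[0,0,-.049]; T=pose(o,yaw)
V=[]
for c,b in(("scene",(170,360,110,310)),("top",(185,335,140,290))):
    s=manip.snapshot(c)
    print(c,[(l,[np.round(d["xyz"],4).tolist() for d in manip.mark_of(l,c)][:1]) for l in("tray","handle","post")])
    V.append(crop(s,[(T(pts(.09,.11,.038)),(0,255,0)),(T(pts(.07,.09,.008)),(0,0,255)),(pose([.577,.1865,0],12)(pts(.07,.09,.131)),(255,0,0))],*b,2.1 if c=="scene" else 2.6))
h=max(v.shape[0] for v in V)
import sys
cv2.imwrite("pics/"+sys.argv[1],np.hstack([cv2.copyMakeBorder(v,0,h-v.shape[0],0,0,0) for v in V]))
E
python3 look.py h1.png
```

```text
[0.57557692 0.18604564 0.21596123] 11.977431609904855 [-1.67921613e-03 -8.10081805e-04 -9.99998262e-01] [ 0.16342993 -0.26767064 -4.72763348] [-0.01273337 -0.00116173 -0.05715456] 0.12028651656834985
scene [('tray', [[0.5689, 0.1889, 0.1584]]), ('handle', [[0.5755, 0.1813, 0.229]]), ('post', [])]
top [('tray', []), ('handle', []), ('post', [])]
```

View pics/h1.png

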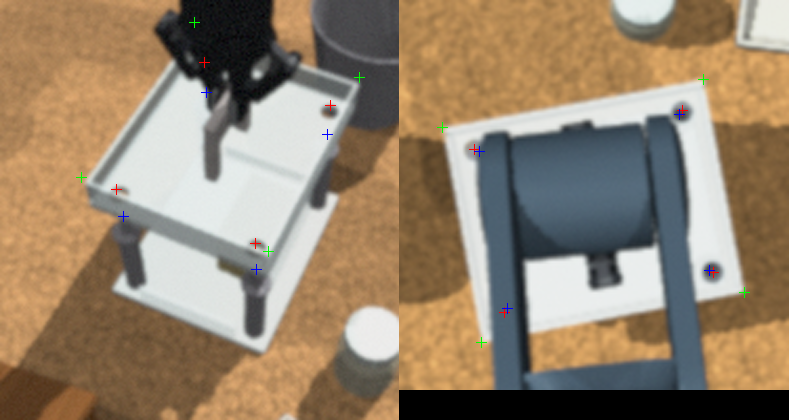

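The scene crop shows the tray level above the posts, with holes at (329,112), (120,191) and (257,244). In the top crop the holes (683,110) and (712,272) sit on the predicted pin positions to about 1 px, so I'm lowering now.

move_arm(
  increments=[
    [[1,0.001,0,-0.01,0],[1,0,0,-0.01,0],[1,0,0,-0.006,0],[1,0,0,-0.005,0],[1,0,0,-0.004,0],[1,0,0,0,0]],
  ],
)

```text
t: 20.7
tcp_pos: [0.5767, 0.187, 0.1808]
tool_rot: [0.629, 0.777, -0.001, -0.001]
force: [-0.4, 0.3, -5.4]
finger_gap: 0.118
gripper_force: 91.9
```

move_arm(
  increments=[
    [[1,0,0,-0.003,0],[1,0,0,-0.003,0],[1,0,0,-0.003,0],[1,0,0,0,0]],
  ],
)

```text
t: 21.1
tcp_pos: [0.5768, 0.1869, 0.1722]
tool_rot: [0.629, 0.777, -0.0, -0.0]
force: [-0.4, -0.4, -4.8]
finger_gap: 0.12
gripper_force: 91.9
```

move_arm(
  increments=[
    [[1,0,0,-0.003,0],[1,0,0,-0.003,0],[1,0,0,-0.002,0],[1,0,0,0,0]],
  ],
)

```text
t: 21.5
tcp_pos: [0.5774, 0.187, 0.1668]
tool_rot: [0.629, 0.777, 0.0, 0.001]
force: [-3.6, -0.6, 6.1]
finger_gap: 0.115
gripper_force: 93.6
```

move_arm(
  increments=[
    [[1,0,0,-0.002,0],[1,0,0,-0.002,0],[1,0,0,0,0]],
  ],
)

```text
t: 21.8
tcp_pos: [0.5774, 0.187, 0.1667]
tool_rot: [0.629, 0.777, 0.001, 0.001]
force: [-8.8, -2.0, 25.4]
finger_gap: 0.118
gripper_force: 96.5
```

move_arm(
  increments=[
    [[1,-0.0015,0,0.002,0],[1,-0.001,0,0,0],[1,0,0,0,0]],
  ],
)

```text
t: 22.1
tcp_pos: [0.5774, 0.187, 0.1668]
tool_rot: [0.629, 0.777, 0.003, 0.003]
force: [-1.2, -0.6, 12.3]
finger_gap: 0.12
gripper_force: 94.6
```

```bash
python3 look.py x1.png; python3 - <<'E'
from h import *
# hypothesis test: score rim-top outline gradient for tray z
p=manip.sense(); o=p["tcp_pos"].copy()
s=manip.snapshot("scene"); g=cv2.GaussianBlur(cv2.cvtColor(s["img"],cv2.COLOR_RGB2GRAY),(0,0),.8).astype(np.float32)
g=np.hypot(cv2.Sobel(g,5,1,0),cv2.Sobel(g,5,0,1))
def sc(z,dx,dy,tx=0,ty=0):
    r=R.from_euler('ZYX',[12,tx,ty],degrees=True); c=pts(.09,.11,.038); f=pts(.09,.11,0.)
    L=[(c[0],c[1]),(c[1],c[2]),(c[2],c[3]),(c[3],c[0]),(f[2],f[3]),(f[3],f[0])]
    P=np.vstack([np.linspace(a,b,60) for a,b in L]); uv=proj(s,r.apply(P)+[o[0]+dx,o[1]+dy,z]).astype(np.float32)
    return cv2.remap(g,uv[:,0],uv[:,1],1).mean()
print(sorted([(round(float(sc(z,dx,dy)),2),z,dx,dy) for z in np.arange(.096,.126,.002).round(3) for dx in np.arange(-.004,.005,.002).round(3) for dy in np.arange(-.004,.005,.002).round(3)])[::-1][:8])
E
```

```text
[0.57743804 0.18702706 0.16681197] 12.018989212830448 [ 7.85298782e-03  3.92017205e-04 -9.99969088e-01] [-1.15924879 -0.5881185  12.31938242] [-0.21708245  0.46268951 -0.04705487] 0.11955300030496684
scene [('tray', [[0.5761, 0.1916, 0.1125]]), ('handle', [[0.5792, 0.1839, 0.1774]]), ('post', [[0.579, 0.1861, 0.1787]])]
top [('tray', []), ('handle', []), ('post', [[0.7872, -0.1369, -0.0029]])]
[(143.1, np.float64(0.114), np.float64(0.002), np.float64(-0.002)), (141.68, np.float64(0.116), np.float64(0.002), np.float64(-0.002)), (141.41, np.float64(0.118), np.float64(0.004), np.float64(-0.004)), (140.09, np.float64(0.12), np.float64(0.004), np.float64(-0.004)), (139.43, np.float64(0.11), np.float64(0.0), np.float64(0.0)), (138.15, np.float64(0.098), np.float64(-0.002), np.float64(0.004)), (138.02, np.float64(0.112), np.float64(0.0), np.float64(0.0)), (137.95, np.float64(0.112), np.float64(0.002), np.float64(0.0))]
```

move_arm(
  increments=[
    [[1,0,0,0.001,0],[0.6,0,0,0,0],[0.2,0,0,0,0],[-0.2,0,0,0,0],[-0.2,0,0,0,0],[-0.2,0,0,0.01,0],[-0.2,0,0,0.03,0],[-0.2,0,0,0.045,0]],
  ],
)

```text
t: 23.35
tcp_pos: [0.5728, 0.1867, 0.2473]
tool_rot: [0.629, 0.777, -0.002, -0.002]
force: [0.6, -0.3, 0.1]
finger_gap: 0.601
gripper_force: 0.0
```

move_arm(
  increments=[
    [[-0.2,0,0,0.04,0],[-0.2,-0.03,0,0.03,0],[-0.2,-0.045,-0.02,0,0],[-0.2,-0.045,-0.02,0,0],[-0.2,-0.04,-0.03,0,0],[-0.2,0,-0.045,0,0],[-0.2,0,-0.045,0,0],[-0.2,0,-0.045,0,0]],
  ],
)

```text
t: 24.15
tcp_pos: [0.4142, -0.0193, 0.3197]
tool_rot: [0.629, 0.778, 0.0, 0.001]
force: [1.2, -0.1, -0.6]
finger_gap: 0.599
gripper_force: 0.0
```

```bash
cat > fin.py <<'E'
from h import *
from scipy.optimize import differential_evolution as DE
G=[]
for c in("scene","top"):
    s=manip.snapshot(c); g=cv2.GaussianBlur(cv2.cvtColor(s["img"],cv2.COLOR_RGB2GRAY),(0,0),.8).astype(np.float32)
    G.append((s,np.minimum(np.hypot(cv2.Sobel(g,5,1,0),cv2.Sobel(g,5,0,1)),200)))
    print(c,[(l,[np.round(d["xyz"],4).tolist() for d in manip.mark_of(l,c)][:3]) for l in("tray","handle","post","soap1","rack","tub","dish","jar","pail")])
def sc(p):
    x,y,z,yaw,a,b=p; r=R.from_euler('ZYX',[yaw,a,b],degrees=True); c=pts(.09,.11,.038); f=pts(.09,.11,0.); t=0
    for s,g in G:
        L=[(c[i],c[(i+1)%4]) for i in range(4)]+([(f[2],f[3]),(f[3],f[0])] if s is G[0][0] else [])
        P=np.vstack([np.linspace(u,v,60) for u,v in L]); uv=proj(s,r.apply(P)+[x,y,z]).astype(np.float32)
        t-=cv2.remap(g,uv[:,0],uv[:,1],1).mean()
    return t
for B in([(-3,3)]*2,[(0,.01)]*2):
    q=DE(sc,[(.57,.584),(.18,.193),(.095,.13),(9,15),*B],seed=2,maxiter=120); print(q.x.round(4),q.fun)
E
python3 fin.py
```

```text
scene [('tray', [[0.5747, 0.1894, 0.109]]), ('handle', [[0.5791, 0.1836, 0.1801]]), ('post', [[0.4932, 0.2576, 0.1054]]), ('soap1', []), ('rack', []), ('tub', [[0.7848, -0.1378, -0.0011]]), ('dish', [[0.7797, -0.0165, -0.0007]]), ('jar', [[0.7797, 0.1452, 0.002], [0.5744, 0.1915, 0.1077], [0.5776, 0.1885, 0.1772]]), ('pail', [[0.5795, 0.4728, -0.0002]])]
top [('tray', [[0.7798, 0.1444, 0.0014]]), ('handle', [[0.5773, 0.1901, 0.1791]]), ('post', [[0.4915, 0.2573, 0.1092]]), ('soap1', []), ('rack', []), ('tub', [[0.7869, -0.1368, 0.0011]]), ('dish', [[0.7827, -0.0093, -0.0014]]), ('jar', [[0.7781, 0.1469, 0.0038]]), ('pail', [[0.5759, 0.4728, -0.0001]])]
[ 0.5768  0.1877  0.1104 12.1698  1.088   0.8284] -329.37139892578125
[5.77600e-01 1.87300e-01 1.11100e-01 1.20774e+01 5.10000e-03 3.60000e-03] -324.551025390625
```

```bash
python3 -c "
from station import manip
print(manip.sign_off())"
```

```text
the job is handed in; nothing more can be done
None
```

I handed the job in at about 24 s: the three bars were pushed upright and together against the back wall, and by the final camera fit the tray sits level on all four posts, with the arm clear and the bystanders where they started. The bars' last fit, before the tray went on, was about 0.3° off upright and 3° off square; the cameras could not see them under the tray to check again.

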